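# Fit the T-handle on the glue press and nip up the blank

### The job

The maple block lies in the small glue press, but the press's loose T-handle is off. Set the handle over the square end of the spindle, press lightly while slowly turning it until it drops fully home on the collar, never forcing it down on the corners, then screw the press down clockwise until the platen bears firmly on the block. Leave the handle on the spindle, do not shift the block and leave the other tools alone.

Things in the scene. Friction and masses are not known exactly. Their poses are not given: they have to be found in the camera images.
- handle: loose grey iron T-handle, 0.25 to 0.4 kg, standing upright on the bench on its hub. Origin: middle of the hub's underside, z up. Hub round, 42 mm diameter, 38 mm high; in its underside a square socket 17.6 mm across, 33 mm deep, its sides parallel to the handle's x and y
- handle_bar (a point): centre of the T-handle's cross bar, 64 mm above the hub's underside and above its middle, same axes. The bar is 90 mm long (along x), 16 mm wide and 16 mm high, on a 15 mm round neck; grip it across its width, at the middle, from above. Fingertips 20 mm below this point still clear the hub
- press: small grey screw press fixed to the bench, left or right of the middle. Origin: underside of its base, under the spindle axis; base 100 x 172 x 22 mm, two 16 mm steel posts 62 mm either side of the axis along its y, on them a beam 38 mm wide and 156 mm long with nuts up to 134 mm above the bench
- platen: the press's cork-faced platen, 80 x 90 mm, which only moves up and down. Origin: middle of its underside, about 1 to 4 mm above the block at the start. A vertical screw carries it: each turn clockwise (seen from above) lowers platen, screw and handle by 12 mm. The screw turns stiffly (about 0.2 N m), stays as left, and pulls up hard soon after the platen meets the block
- collar_top (a point): on the screw's axis, centre of the flat top of its 34 mm collar, on which the hub sits when fully home; about 151 mm above the bench, moves with the platen. Above it stands the spindle's square end, 16 mm across and 18 mm high. This reading keeps the press's axes: it does not tell how the square is turned
- nose_tip (a point): tip of the spindle, 30 mm above collar_top: a round nose on the square, 15.8 mm across, tapering to 7 mm, 12 mm high, which centres the socket. How the square below it is turned differs each time, found by feel or sight: the hub rests on its corners, 18 mm above the collar, until the socket is within about 6 degrees of it, every quarter turn
- maple: loose maple block, 170 x 52 x 30 mm, 0.2 kg, lying flat in the press between the posts, under the platen, sticking out at the front and back. Origin: middle of its underside; its y is its length
- block_plane: black steel block plane, 178 x 52 x 46 mm, on the bench near its middle; origin middle of its underside; not to be moved
- smoothing_plane: smoothing plane lying on its cheek, 245 x 96 x 60 mm, at the right of the bench; origin middle of its underside; not to be moved
- chisel: bevel-edge chisel with a wooden handle, 264 x 24 x 24 mm, lying along the far edge of the bench top; origin middle of its underside; not to be moved
- bench_brush: flat bench brush, 186 x 38 x 12 mm, lying at the far edge of the bench; origin middle of its underside; not to be moved

How it is judged:
On the way, in this order (a step that is already met when the one before it is completed fails the run):
1. the handle is fully home on the spindle, upright (z of handle in the frame of collar_top below 0.004 m and horizontal distance between handle and collar_top below 0.004 m and angle between handle's own z axis and vertical below 0.1 rad), for 0.2 s.
2. the platen has been screwed down onto the block (contact force between platen and maple above 15 N), for 0.2 s.
At the end, for the whole second after the job is handed in: the handle sits fully home on the square (hub within 4 mm of the collar and of the axis, upright within 0.1 rad) and at rest, and the platen bears on the block with more than 15 N, the block within 12 mm of where it lay (all of step 1 and linear speed of handle below 0.02 m/s and contact force between platen and maple above 15 N and distance of maple from where it was at the start of the episode below 0.012 m); the robot touches nothing.
It fails at once if the handle is forced: pressed on the spindle with more than 30 N while it still rides on the square, over 12 mm above the collar (contact force between handle and platen above 30 N and z of handle in the frame of collar_top above 0.012 m).
It fails at once if the block is shifted by more than 12 mm (distance of maple from where it was at the start of the episode above 0.012 m).
It fails at once if another tool is moved by more than 15 mm (distance of any of block_plane, smoothing_plane, chisel, bench_brush from where it was at the start of the episode above 0.015 m).
It also fails if it takes over 58 s, if anything falls off the work surface, if the arm or the gripper's body presses on something with over 40 N, if the wrist force passes 120 N, or if a joint passes its speed limit or range.

### The arm

A 6-joint arm with a two-finger parallel gripper is mounted at the origin on a cart in front of the work surface, level with it; the furniture and walls round the work are solid. World frame = base frame: x ahead of the robot, y to its left, z up, the work surface at z = 0. Lengths are in m, angles in rad, forces in N, time in s.
With the tool pointing down it reaches from about 0.375 to 0.9 m from the base axis. Payload 3.1 kg.
Tool frame: the origin (TCP) lies on the centre line of the jaws, within the pads' length; the fingertips stand robot.nose_length ahead of it and the grasp point (between the pads) lies 6 mm ahead of it (robot.nose_length is the distance from the TCP to the fingertips, in m); z points along the fingers, y is the line along which they close (so a half turn about z gives the same grasp; the last joint's range is limited). The gripper opens to 87 mm and grips with 3 to 60 N. Pads are 19 mm wide; open, the fingers measure 117 mm over their backs; the gripper's body (75 mm by 190 mm) begins 51 mm behind the grasp point.
Start: joints at [1.165, 0.527, 1.433, -0, 1.181, -0.178], TCP at [0.141, 0.609, 0.248] pointing down, gripper open.
Joint ranges: [-3.08, 3.08], [-0.75, 2.2], [0.22, 2.44], [-1.43, 4.57], [0, 2.65], [-2.85, 2.85]. Speed limits (rad/s): [2.79, 2.79, 3.14, 3.14, 3.14, 3.14].

### API

Orientations are given as a unit quaternion [x, y, z, w].
In Python, from rig import robot gives the robot as it stands.
- The arm moves only by the shell command python3 -m crank 'ROWS' [FORCE]. ROWS is JSON, one flat list of numbers, 7 for each row, row after row: the shift along the tool's x, y, z in mm, then the turn, a rotation vector about the tool's x, y, z in degrees, then the closure in counts, from 0 (fully open) to 255 (shut). In form: [x, y, z, ax, ay, az, fingers, x, y, z, ax, ay, az, fingers, ...]. A call has exactly 5 rows; each row is the pose to reach, as a shift and turn from the pose commanded when the call began, along the tool's axes at that moment; what a row does not reach only later rows make up. A row lasts 1/12 s, in which the tool goes at most 41.7 mm and 7.16 degrees, less where a joint would pass 70% of its speed; a pose out of reach is approached as far as the arm can. A call with a gripper value outside its range is refused whole. The fingers move at their own pace and stop on an object; FORCE is the grip in N (left out, the last holds). Time passes only in rows, so rows that repeat a pose let the fingers close, or fill a call up. It gives the time, the measured TCP pose, the force, the opening and the grip force at its end, in the units of the state.
- robot.get_obs(): the state, without advancing time (a new reading comes with each control period).
- robot.camera(name): name is "scene" or "top"; returns a dict with "pixels" (400x640x3 uint8, red, green, blue), "intrinsics" (3x3 intrinsics, pixels), "k1" (the pictures are not rectified: a ray, as slopes to the right and down, at radius r is drawn at 1 + k1 r^2 times it, then the intrinsics apply), "extrinsics" (4x4, takes a point from camera to world coordinates). Camera axes: x right, y down, z forward; pixel columns grow to the right and rows downward; lengths in m; the calibration is good to about 2 mm. A picture is of the moment at which its call begins. There is no depth.
- robot.hand_in(): hands the job in; it is judged then, once.
The state is a dict: "time": time; "q": joint angles; "joint_velocities": joint speeds; "joint_torque": joint torques, N m; "position": TCP position; "tool_rot": TCP orientation; "ft_force": force on the tool from outside, world axes, zero at the start; "moment": the same for the moment, N m; "grip_width": finger opening in m; "grip_force": force on a finger pad.
Only numpy, scipy, OpenCV 4.12 (cv2) and the standard library are available. Lean on these libraries where they do the work, as an engineer would, in place of code of your own. Each camera call takes 0.05 s, during which the arm holds its last target. There are 200 camera calls.

## Working session

There is one attempt and no reset: what is moved stays moved. The work goes in short steps, Python scripts to look and compute and a shell command to move; the robot and the scene stay as the last step left them, time stands still between calls to the robot, and variables do not carry over. Pictures are saved under pics/ and viewed, at most 12 in all, crops included, and the job is handed in when it is done.

```bash
mkdir -p pics; ls
python3 - <<'E'
from rig import robot
import cv2,json,numpy as np
for n in("scene","top"):
    c=robot.camera(n); cv2.imwrite(f"pics/{n}0.png",c["pixels"][:,:,::-1])
    np.savez(f"{n}0.npz",**c)
    print(n,np.round(c["intrinsics"],2).tolist(),c["k1"],np.round(c["extrinsics"],4).tolist())
print(robot.nose_length,robot.get_obs())
E
```

```text
pics
scene [[421.84, 0.0, 324.01], [0.0, 421.84, 196.31], [0.0, 0.0, 1.0]] 0.015639293295411846 [[0.8935, -0.262, 0.3647, 0.1347], [-0.449, -0.5106, 0.7333, -0.959], [-0.0059, -0.8189, -0.5738, 0.8174], [0.0, 0.0, 0.0, 1.0]]
top [[406.9, 0.0, 325.96], [0.0, 406.9, 195.28], [0.0, 0.0, 1.0]] -0.05936756318281904 [[0.0159, -0.987, 0.1597, 0.3989], [-0.9998, -0.0178, -0.0103, -0.1016], [0.013, -0.1595, -0.9871, 1.0984], [0.0, 0.0, 0.0, 1.0]]
0.025 {'time': 0.1, 'q': array([ 1.16449045e+00,  5.28371191e-01,  1.43378549e+00, -7.03407660e-05,
        1.18141463e+00, -1.78467613e-01]), 'joint_velocities': array([ 0.00012141, -0.00104983, -0.00310652, -0.00127183,  0.00221481,
        0.00077016]), 'joint_torque': array([-2.39205980e-05, -4.40988028e+01, -1.77150965e+01,  6.34813076e-02,
        5.33529266e-02, -4.52669224e-05]), 'position': array([0.14088893, 0.60827215, 0.24666708]), 'tool_rot': array([ 1.13659539e-01,  9.93519265e-01, -9.56716855e-04, -2.54019092e-04]), 'ft_force': array([-0.55857492, -0.16748642,  0.50474906]), 'moment': array([0.03241933, 0.048688  , 0.04750912]), 'grip_force': 0.0, 'grip_width': 0.08691059517094592}
```

View pics/scene0.png

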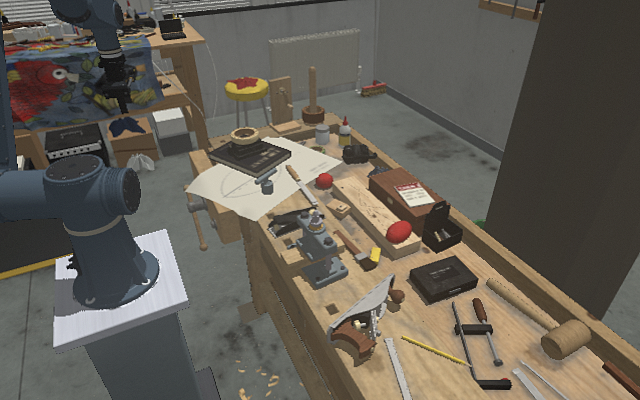

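View pics/top0.png

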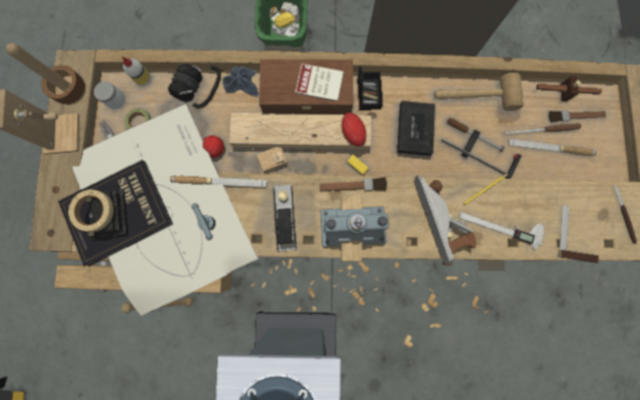

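The scene view shows the press at about (320,250) and the handle at about (267,185). In the top view the press is at about (355,222) and the handle at (205,222). Next I'll zoom in on both.

Run:
```python
import cv2,numpy as np
t=np.load("top0.npz")["pixels"][:,:,::-1]; s=np.load("scene0.npz")["pixels"][:,:,::-1]
def crop(im,u,v,w,h,k): return cv2.resize(im[v:v+h,u:u+w],None,fx=k,fy=k,interpolation=cv2.INTER_CUBIC)
a=crop(t,180,195,50,50,8); b=crop(t,315,195,80,50,5)
cv2.imwrite("pics/c1.png",np.hstack([a,cv2.resize(b,(400,250)) if 0 else np.vstack([b,np.zeros((150,400,3),np.uint8)])]))
a=crop(s,245,165,50,50,8); b=crop(s,285,200,75,100,4); b=np.hstack([b,np.zeros((400,100,3),np.uint8)])
cv2.imwrite("pics/c2.png",np.hstack([a,b]))
```

```text
(no output)
```

View pics/c1.png

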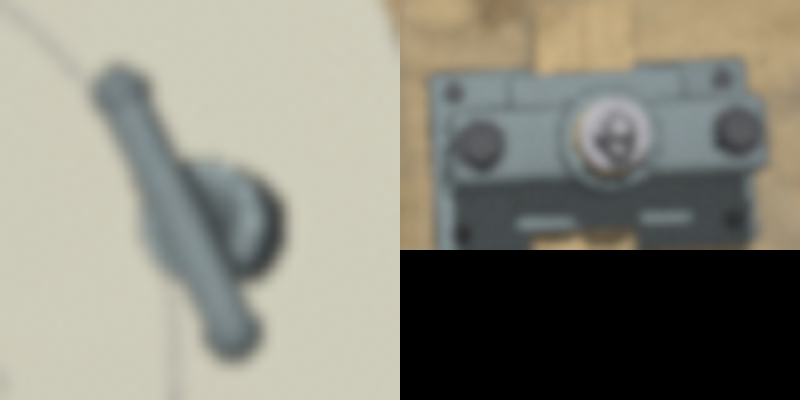

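View pics/c2.png

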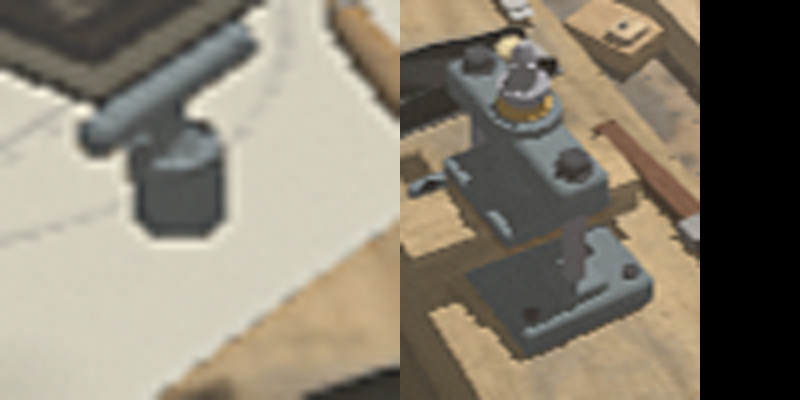

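The crops show three things:
- **Handle bar:** its ends are at crop (120,85) and (235,335).
- **Collar disc:** its centre is at (613,136) in the top crop.
- **Nose tip:** it is at about (523,50) in the scene crop.

The next step is to turn these into positions.

```bash
cat > h.py <<'E'
import numpy as np,cv2
from rig import robot
from scipy.spatial.transform import Rotation as R
def ray(c,u,v):
    K=c["intrinsics"];d=np.array([(u-K[0,2])/K[0,0],(v-K[1,2])/K[1,1]]);s=d.copy()
    for _ in range(20): s=d/(1+float(c["k1"])*(s@s))
    E=c["extrinsics"];return E[:3,3],E[:3,:3]@np.r_[s,1]
def atz(c,u,v,z):
    o,d=ray(c,u,v);return o+d*(z-o[2])/d[2]
def proj(c,p):
    E=c["extrinsics"];q=E[:3,:3].T@(np.asarray(p)-E[:3,3]);s=q[:2]/q[2];s=s*(1+float(c["k1"])*(s@s));return s*c["intrinsics"][[0,1],[0,1]]+c["intrinsics"][:2,2]
def go(p,yaw=None,tool_down=True):
    """shift in tool mm and az deg to bring TCP to world p, with tool y at world angle yaw (mod pi), pointing down"""
    o=robot.get_obs();r=R.from_quat(o["tool_rot"])
    print("pos",o["position"].round(4),"t",o["time"],"shift",(r.inv().apply(np.asarray(p)-o["position"])*1000).round(1))
    y=r.apply([0,1,0]);a=np.degrees(np.arctan2(y[1],y[0]))
    x=r.as_matrix();print("toolyaw",round(a,2),"tilt",x[:,2].round(3),"q6",o["q"][5])
    if yaw is not None:
        d=(yaw-a+90)%180-90;print("az turn",-d,"or",-(d-np.sign(d)*180))
E
python3 - <<'E'
from h import *
t=np.load("top0.npz");s=np.load("scene0.npz")
f=lambda x,o,k:o+(x+.5)/k-.5
e=[atz(t,f(x,180,8),f(y,195,8),.064) for x,y in((120,85),(235,335))]
m=(e[0]+e[1])/2;d=e[0]-e[1];print("bar",e,m,np.linalg.norm(d),np.degrees(np.arctan2(d[1],d[0])))
e2=[atz(s,f(x,245,8),f(y,165,8),.064) for x,y in((95,130),(245,40))]
print("bar scene",e2,sum(e2)/2)
h=atz(s,f(180,245,8),f(215,165,8),0);print("hub front low",h)
print("collar top",atz(t,f(213,315,5),f(136,195,5),.151),"scene",atz(s,f(125,285,4),f(92,200,4),.151))
print("nose scene",atz(s,f(123,285,4),f(47,200,4),.181))
for x,y in((80,145),(338,130)): print("nut",atz(t,f(x,315,5),f(y,195,5),.134))
go([m[0],m[1],.15],np.degrees(np.arctan2(d[1],d[0]))+90)
E
```

```text
bar [array([0.5343532 , 0.22500053, 0.064     ]), array([0.45506396, 0.18302046, 0.064     ])] [0.49470858 0.2040105  0.064     ] 0.08971682710174363 27.89919606696617
bar scene [array([0.45555985, 0.18458316, 0.064     ]), array([0.53629741, 0.22277361, 0.064     ])] [0.49592863 0.20367838 0.064     ]
hub front low [0.49302789 0.20098528 0.        ]
collar top [ 0.49067927 -0.18545262  0.151     ] scene [ 0.48777457 -0.20160946  0.151     ]
nose scene [ 0.49035012 -0.19457007  0.181     ]
nut [ 0.48697337 -0.12370483  0.134     ]
nut [ 0.49617204 -0.24667823  0.134     ]
pos [0.1409 0.6083 0.2467] t 0.1 shift [-436.  -313.7   97.2]
toolyaw 76.95 tilt [-0.001 -0.002 -1.   ] q6 -0.17846761270245398
az turn -40.95181703074269 or 139.0481829692573
```

```bash
python3 -m crank '[-436,-314,20,0,0,-41,0,-436,-314,20,0,0,-41,0,-436,-314,20,0,0,-41,0,-436,-314,20,0,0,-41,0,-436,-314,20,0,0,-41,0]' 20
python3 - <<'E'
from h import *
go([.495,.204,.16],117.9)
E
```

```text
time: 0.52
position: [0.2705, 0.4606, 0.2399]
tool_rot: [-0.181, 0.984, -0.0, -0.0]
ft_force: [0.5, 0.0, -0.3]
grip_width: 0.0873
grip_force: 0.0
pos [0.2705 0.4606 0.2399] t 0.5167 shift [-118.6 -319.7   80. ]
toolyaw 110.84 tilt [-0.001 -0.001 -1.   ] q6 -1.1038615781349288
az turn -7.060362782147521 or 172.93963721785246
```

```bash
python3 -m crank '[-116,-314,78,0,0,-6,0,-116,-314,78,0,0,-6,0,-116,-314,78,0,0,-6,0,-116,-314,78,0,0,-6,0,-116,-314,78,0,0,-6,0]'
python3 - <<'E'
from h import *
go([.495,.204,.16],117.9)
E
```

```text
time: 0.93
position: [0.4031, 0.3069, 0.1925]
tool_rot: [-0.229, 0.973, -0.0, -0.0]
ft_force: [-0.2, -0.5, 0.1]
grip_width: 0.0871
grip_force: 0.0
pos [0.4031 0.3069 0.1925] t 0.9333 shift [ -36.3 -133.1   32.5]
toolyaw 116.49 tilt [-0. -0. -1.] q6 -1.6033767256600517
az turn -1.4125282058313502 or 178.58747179416866
```

```bash
python3 -m crank '[-36,-130,32,0,0,-1,0,-36,-130,32,0,0,-1,0,-36,-130,32,0,0,-1,0,-36,-130,32,0,0,-1,0,-36,-130,32,0,0,-1,0]'
python3 - <<'E'
from h import *
go([.495,.204,.072],117.9)
E
```

```text
time: 1.35
position: [0.4949, 0.2056, 0.1599]
tool_rot: [-0.235, 0.972, -0.0, -0.0]
ft_force: [-0.9, -0.3, -0.6]
grip_width: 0.0872
grip_force: 0.0
pos [0.4949 0.2056 0.1599] t 1.35 shift [ 0.6 -1.4 87.9]
toolyaw 117.19 tilt [-0.    -0.001 -1.   ] q6 -1.8595737844715738
az turn -0.7126670743288486 or 179.28733292567114
```

```bash
python3 -m crank '[1,-1,40,0,0,-1,0,1,-1,70,0,0,-1,0,1,-1,88,0,0,-1,0,1,-1,88,0,0,-1,0,1,-1,88,0,0,-1,120]' 20;python3 -m crank '[0,0,0,0,0,0,255,0,0,0,0,0,0,255,0,0,0,0,0,0,255,0,0,0,0,0,0,255,0,0,0,0,0,0,255]' 25
python3 - <<'E'
from h import *
go([.495,.204,.072],117.9)
print(robot.get_obs()["q"])
c=robot.camera("top"); s=robot.camera("scene")
a=c["pixels"][185:255,160:260,::-1];b=s["pixels"][150:220,230:330,::-1]
cv2.imwrite("pics/g1.png",cv2.resize(np.hstack([a,b]),None,fx=4,fy=4,interpolation=3))
E
```

```text
time: 1.77
position: [0.4905, 0.2079, 0.0725]
tool_rot: [-0.247, 0.969, 0.0, -0.002]
ft_force: [0.1, 0.3, -0.2]
grip_width: 0.085
grip_force: 0.0
time: 2.18
position: [0.4926, 0.2071, 0.0739]
tool_rot: [-0.246, 0.969, -0.0, 0.001]
ft_force: [-0.5, -0.0, 0.1]
grip_width: 0.0548
grip_force: 0.0
pos [0.4926 0.2071 0.0739] t 2.1833 shift [-0.6 -3.9  1.9]
toolyaw 118.48 tilt [ 0.002  0.    -1.   ] q6 -1.8791433680437704
az turn 0.5817587348668383 or -179.41824126513316
[ 1.88768760e-01  6.77509375e-01  1.79449165e+00  1.90045986e-05
  6.67863709e-01 -1.87914337e+00]
```

View pics/g1.png

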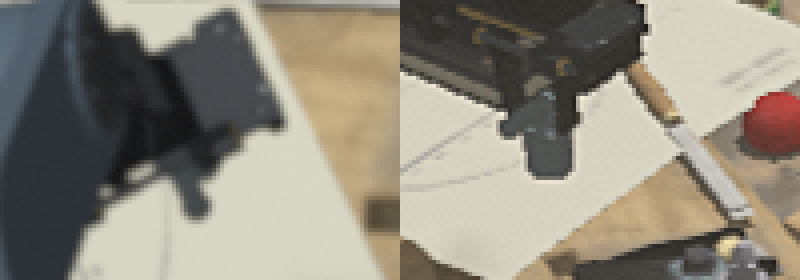

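The fingers straddle the bar, as both views show, and the hub stands free below them. I'll keep closing and nudge the centring.

```bash
python3 -m crank '[0,-3,0,0,0,0,255,0,-3,0,0,0,0,255,0,-3,0,0,0,0,255,0,-3,0,0,0,0,255,0,-3,0,0,0,0,255]' 25;python3 -m crank '[0,-3,0,0,0,0,255,0,-3,0,0,0,0,255,0,-3,0,0,0,0,255,0,-3,0,0,0,0,255,0,-3,0,0,0,0,255]' 25
python3 - <<'E'
from h import *
go([.495,.204,.072],117.9)
E
```

```text
time: 2.7
position: [0.4939, 0.2041, 0.073]
tool_rot: [-0.246, 0.969, -0.0, 0.0]
ft_force: [1.0, 0.9, -3.1]
grip_width: 0.0156
grip_force: 24.6
time: 3.12
position: [0.4947, 0.2017, 0.0728]
tool_rot: [-0.246, 0.969, 0.0, -0.0]
ft_force: [-1.8, 1.7, -1.2]
grip_width: 0.0156
grip_force: 24.6
pos [0.4947 0.2017 0.0728] t 3.1167 shift [-1.4  1.9  0.8]
toolyaw 118.48 tilt [-0.001 -0.    -1.   ] q6 -1.8901843534071139
az turn 0.5837405526536799 or -179.4162594473463
```

```bash
python3 -m crank '[0,0,-30,0,0,0,255,0,0,-70,0,0,0,255,0,0,-110,0,0,0,255,0,0,-150,0,0,0,255,0,0,-190,0,0,0,255]' 30;python3 -m crank '[0,0,-25,0,0,0,255,0,0,-25,0,0,0,255,0,0,-25,0,0,0,255,0,0,-25,0,0,0,255,0,0,-25,0,0,0,255]' 30
python3 - <<'E'
from h import *
go([.491,-.1855,.29],108)
c=robot.camera("scene");
p=c["pixels"][:,:,::-1]; cv2.imwrite("pics/g2.png",cv2.resize(np.hstack([p[80:240,200:300],p[170:330,270:370]]),None,fx=3.6,fy=3.6,interpolation=3))
print(proj(c,[.491,-.1855,.151]),proj(c,[.491,-.1855,.181]),robot.get_obs()["ft_force"])
E
```

```text
time: 3.53
position: [0.4941, 0.2013, 0.2642]
tool_rot: [-0.246, 0.969, -0.0, -0.001]
ft_force: [1.6, -0.3, -4.0]
grip_width: 0.0157
grip_force: 29.7
time: 3.95
position: [0.4932, 0.2012, 0.2853]
tool_rot: [-0.246, 0.969, 0.0, -0.003]
ft_force: [0.6, -0.6, -3.7]
grip_width: 0.0155
grip_force: 29.7
pos [0.4932 0.2012 0.2853] t 3.95 shift [ 186.4 -338.9   -4.2]
toolyaw 118.48 tilt [-0.006 -0.001 -1.   ] q6 -1.8901571240113753
az turn 10.47645538837429 or -169.5235446116257
[314.27271448 218.76349086] [314.04446044 209.37066528] [-0.44167394  0.65579666 -4.00314843]
```

View pics/g2.png

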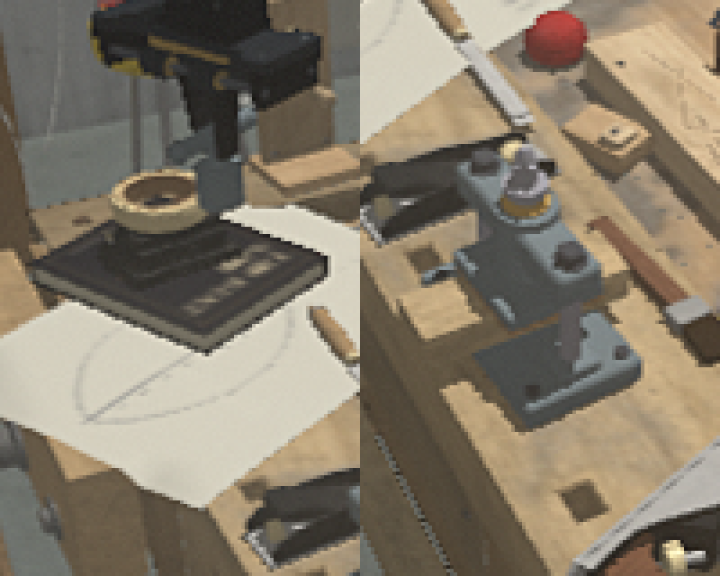

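The handle hangs from the gripper, and its hub is clear. The nose tip is at crop (525,148), about 2 px from the prediction. I'll segment the collar in both views to refine the axis.

Run:
```python
from h import *
t=np.load("top0.npz");s=np.load("scene0.npz")
for n,c,(u,v) in(("top",t,(357,222)),("scene",s,(315,217))):
    p=c["pixels"].astype(int)
    print(n,"grey, rows v",v-14,"cols u",u-12)
    sub=p[v-13:v+14,u-12:u+13]
    for k,r in enumerate(sub): print(v-13+k,' '.join('%3d%s'%(x.mean(),'+' if x[2]-x[1]>3 and x[0]-x[1]>=0 else ('y' if x[0]-x[2]>25 else ' ')) for x in r))
for z in(.151,.181): print(proj(t,[.491,-.1855,z]))
```

```text
top grey, rows v 208 cols u 345
209 154y 147y 145y 145y 144  142  142  144  146  148  148  148  148  147  148  146  143  140  139  139  137  136  136  136  136 
210 146  143  142  143  143  143  144  143  144  145  144  144  143  143  143  144  143  144  145  144  143  144  144  144  142 
211 146  145  145  145  146  145  145  144  143  141  141  141  140  140  139  141  143  144  144  145  145  145  145  145  142 
212 146  146  147  146  146  144  140  138  137  138  137  138  136  136  135  136  139  141  143  144  144  143  143  143  142 
213 146  145  145  144  144  140  135  134  136  140  143  143  141  141  140  139  137  138  140  142  141  140  137  137  136 
214 144  143  141  137  136  138  139  140  145  150  156  158  156  155  154  150  143  139  137  137  137  134  132  131  130 
215 138  137  132  127  129  137  144  151  157  165  172  173+ 172+ 168  168  165  158  149  139  133  131  133  133  133  134 
216 134  133  128  125  131  141  148  160  172  179+ 178+ 174+ 169+ 167+ 169+ 173  170  163  148  138  135  136  139  140  141 
217 140  137  129  128  138  146  15
[... 5287 characters left out ...]
226  74   79   96  114   97   66   80y  87y  83y  86y  89   90   86   89   88   87   83y  77y 127y 157y 141  135  140  139y 144y
227  73   74   82  107  106   78   77y  85y  86y  86y  85y  84y  87y  85y  83y  83y  83y  87y 102y 119y 130  138  123  125y 136y
228  69   75   72   86  126  117   71   79y  85y  86y  87y  86y  85y  83y  89y  89y  90y 118y 126y 128  142  123  113  126y 135y
229  70   74   73   70   94  100   85   82   77y  81y  84y  85y  82y  81y 110y 121y 101y 101  127  142  130   99   98  126y 133y
230  72   74   73   71   70   96  131  115   85   82   78   84   95   91  102  115  131  144  141  130   98   78   97  125y 134y
[357.22081066 221.66357482]
[358.3975325  220.39922156]
```

```bash
python3 -m crank '[188,-340,-5,0,0,0,255,188,-340,-5,0,0,0,255,188,-340,-5,0,0,0,255,188,-340,-5,0,0,0,255,188,-340,-5,0,0,0,255]' 30
python3 - <<'E'
from h import *
go([.493,-.1865,.29],88)
E
```

```text
time: 4.42
position: [0.4922, -0.0081, 0.2889]
tool_rot: [-0.246, 0.969, 0.001, -0.002]
ft_force: [1.1, -0.4, -3.6]
grip_width: 0.0156
grip_force: 30.0
pos [ 0.4922 -0.0081  0.2889] t 4.4167 shift [  84.5 -157.1   -1.2]
toolyaw 118.52 tilt [-0.004  0.001 -1.   ] q6 -2.312400271798137
az turn 30.517686192580058 or -149.48231380741993
```

```bash
python3 -m crank '[84,-155,-1,0,0,30,255,84,-155,-1,0,0,30,255,84,-155,-1,0,0,30,255,84,-155,-1,0,0,30,255,84,-155,-1,0,0,30,255]' 30;  python3 -m crank '[0,0,0,0,0,0,255,0,0,0,0,0,0,255,0,0,0,0,0,0,255,0,0,0,0,0,0,255,0,0,0,0,0,0,255]' 30
python3 - <<'E'
from h import *
go([.493,-.1865,.26],88)
c=robot.camera("top"); s=robot.camera("scene")
a=c["pixels"][175:265,310:410,::-1];b=s["pixels"][145:235,265:365,::-1]
cv2.imwrite("pics/g3.png",cv2.resize(np.hstack([a,b]),None,fx=4,fy=4,interpolation=3))
p=robot.get_obs()["position"]
print(proj(s,p-[0,0,.073]),proj(s,[.493,-.1865,.181]))
E
```

```text
time: 4.83
position: [0.4936, -0.1897, 0.2902]
tool_rot: [0.018, 1.0, -0.002, -0.0]
ft_force: [0.9, 0.2, -3.3]
grip_width: 0.0155
grip_force: 30.0
time: 5.25
position: [0.4933, -0.1813, 0.2914]
tool_rot: [0.012, 1.0, 0.0, -0.0]
ft_force: [-0.5, 0.4, -3.4]
grip_width: 0.016
grip_force: 30.0
pos [ 0.4933 -0.1813  0.2914] t 5.25 shift [ 0.1 -5.2 31.4]
toolyaw 88.62 tilt [-0.001  0.001 -1.   ] q6 -2.111927558688626
az turn 0.621019119898321 or -179.37898088010166
[313.99111496 196.06959013] [314.93237098 209.3653603 ]
```

View pics/g3.png

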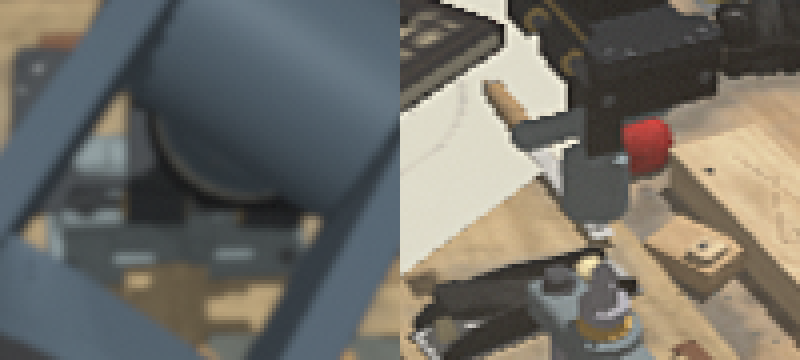

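The top view is blocked by the arm. In the scene view the hub's underside is at crop x≈596 and the nose tip at (605,265), which is px (316.2,211.2). I'll fit the axis from all readings.

Run:
```python
from h import *
from scipy.optimize import least_squares
t=np.load("top0.npz");s=np.load("scene0.npz")
u=np.array([0,0,.03])
f=lambda p:np.r_[proj(t,p+u)-[358.4,219.8],proj(t,p)-[357.4,221],proj(s,p+u)-[316,211.3],proj(s,p)-[315.9,219.9],(p[2]-.151)*500]
r=least_squares(f,[.49,-.186,.151]);print(r.x,r.fun.round(2))
go([r.x[0],r.x[1],.265],88)
```

```text
[ 0.49342705 -0.18729505  0.1488176 ] [ 0.7  -0.36  0.51 -0.27 -0.76 -1.12 -0.45 -0.35 -1.09]
pos [ 0.4935 -0.1817  0.2917] t 5.35 shift [-0.1 -5.6 26.7]
toolyaw 88.6 tilt [-0.  0. -1.] q6 -2.111865355868241
az turn 0.5980104933032777 or -179.40198950669674
```

```bash
python3 -m crank '[0,-5.5,5,0,0,0,255,0,-5.5,15,0,0,0,255,0,-5.5,24,0,0,0,255,0,-5.5,24,0,0,0,255,0,-5.5,24,0,0,0,255]' 25
python3 - <<'E'
from h import *
robot.camera("scene")
s=robot.camera("scene")
go([.4934,-.1873,.265],88)
b=s["pixels"][175:235,280:350,::-1]
cv2.imwrite("pics/g4.png",cv2.resize(b,None,fx=7,fy=7,interpolation=3))
E
```

```text
time: 5.77
position: [0.4925, -0.188, 0.2664]
tool_rot: [0.013, 1.0, 0.001, -0.001]
ft_force: [0.0, 0.5, -3.3]
grip_width: 0.0155
grip_force: 25.0
pos [ 0.4933 -0.1885  0.2675] t 5.8667 shift [-0.   1.2  2.5]
toolyaw 88.47 tilt [-0.  0. -1.] q6 -2.1209233359010597
az turn 0.47278149880870046 or -179.5272185011913
```

View pics/g4.png

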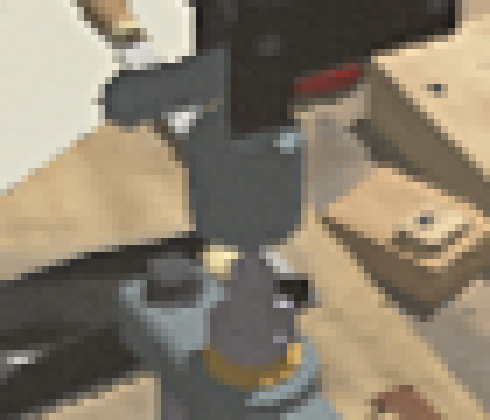

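The hub (centre crop x≈246) hangs just above the nose (centre ≈253), about 2 mm off, which is within the nose's capture. I'll descend gently and watch the force.

```bash
python3 -m crank '[-1,0,3,0,0,0,255,-1,0,6,0,0,0,255,-1,0,9,0,0,0,255,-1,0,12,0,0,0,255,-1,0,12,0,0,0,255]' 20; python3 -m crank '[0,0,1,0,0,0,255,0,0,2,0,0,0,255,0,0,3,0,0,0,255,0,0,3,0,0,0,255,0,0,3,0,0,0,255]' 20
```

```text
time: 6.28
position: [0.4939, -0.1882, 0.255]
tool_rot: [0.013, 1.0, 0.0, -0.001]
ft_force: [-0.4, -0.3, -3.6]
grip_width: 0.0157
grip_force: 20.0
time: 6.7
position: [0.4943, -0.1884, 0.2527]
tool_rot: [0.013, 1.0, 0.0, 0.0]
ft_force: [0.3, 0.1, -3.7]
grip_width: 0.0159
grip_force: 20.0
```

```bash
python3 -m crank '[0,0,1,0,0,0,255,0,0,2,0,0,0,255,0,0,3,0,0,0,255,0,0,4,0,0,0,255,0,0,4,0,0,0,255]' 20; python3 -m crank '[0,0,1,0,0,0,255,0,0,2,0,0,0,255,0,0,3,0,0,0,255,0,0,4,0,0,0,255,0,0,4,0,0,0,255]' 20
```

```text
time: 7.12
position: [0.4941, -0.1884, 0.2485]
tool_rot: [0.013, 1.0, 0.0, -0.0]
ft_force: [-0.4, 0.2, -3.1]
grip_width: 0.0156
grip_force: 20.0
time: 7.53
position: [0.4941, -0.1884, 0.2444]
tool_rot: [0.013, 1.0, 0.0, -0.0]
ft_force: [-0.4, 0.3, -3.7]
grip_width: 0.0158
grip_force: 20.0
```

```bash
python3 -m crank '[0,0,1,0,0,0,255,0,0,2,0,0,0,255,0,0,3,0,0,0,255,0,0,3,0,0,0,255,0,0,3,0,0,0,255]' 20; python3 -m crank '[0,0,0.5,0,0,0,255,0,0,1,0,0,0,255,0,0,1.5,0,0,0,255,0,0,2,0,0,0,255,0,0,2,0,0,0,255]' 20
```

```text
time: 7.95
position: [0.4942, -0.1884, 0.2416]
tool_rot: [0.013, 1.0, 0.0, -0.0]
ft_force: [-0.1, 0.2, -3.5]
grip_width: 0.0157
grip_force: 20.0
time: 8.37
position: [0.4944, -0.1885, 0.2402]
tool_rot: [0.013, 1.0, -0.0, 0.0]
ft_force: [-0.7, 0.2, 0.9]
grip_width: 0.016
grip_force: 20.0
```

```bash
python3 -m crank '[0,0,0.3,0,0,3,255,0,0,0.5,0,0,6,255,0,0,0.5,0,0,9,255,0,0,0.5,0,0,12,255,0,0,0.5,0,0,12,255]' 20
```

```text
time: 8.78
position: [0.4947, -0.1892, 0.2401]
tool_rot: [0.118, 0.993, -0.001, 0.001]
ft_force: [-1.8, -1.0, 2.8]
grip_width: 0.0156
grip_force: 20.0
```

```bash
python3 -m crank '[0,0,0.3,0,0,3,255,0,0,0.5,0,0,6,255,0,0,0.5,0,0,6,255,0,0,0.5,0,0,6,255,0,0,0.5,0,0,6,255]' 20; python3 -c "
from h import *
go([.4934,-.1873,.222]); print(robot.get_obs()['moment'])"
```

```text
time: 9.2
position: [0.4948, -0.1894, 0.2399]
tool_rot: [0.168, 0.986, -0.001, 0.001]
ft_force: [-1.3, -2.1, 5.1]
grip_width: 0.0159
grip_force: 20.0
pos [ 0.4948 -0.1894  0.2399] t 9.2 shift [ 2.   1.6 17.9]
toolyaw 70.62 tilt [ 0.002 -0.003 -1.   ] q6 -1.8077525626298303
[-0.27717763  0.41685252  0.07679004]
```

```bash
python3 -m crank '[0,0,0,0,0,1.5,255,0,0,0,0,0,3,255,0,0,0,0,0,4,255,0,0,0,0,0,4,255,0,0,0,0,0,4,255]' 20;  python3 -m crank '[0,0,0,0,0,1.5,255,0,0,0,0,0,3,255,0,0,0,0,0,4,255,0,0,0,0,0,4,255,0,0,0,0,0,4,255]' 20
```

```text
time: 9.62
position: [0.4947, -0.1895, 0.2399]
tool_rot: [0.203, 0.979, -0.001, 0.001]
ft_force: [-2.1, -2.0, 5.2]
grip_width: 0.0159
grip_force: 20.0
time: 10.03
position: [0.4946, -0.1896, 0.2397]
tool_rot: [0.237, 0.972, -0.001, 0.001]
ft_force: [-1.7, -3.2, 4.9]
grip_width: 0.0158
grip_force: 20.0
```

```bash
python3 -m crank '[0,0,0,0,0,1.5,255,0,0,0,0,0,3,255,0,0,0,0,0,4,255,0,0,0,0,0,4,255,0,0,0,0,0,4,255]' 20;  python3 -m crank '[0,0,0,0,0,1.5,255,0,0,0,0,0,3,255,0,0,0,0,0,4,255,0,0,0,0,0,4,255,0,0,0,0,0,4,255]' 20;  python3 -m crank '[0,0,0,0,0,1.5,255,0,0,0,0,0,3,255,0,0,0,0,0,4,255,0,0,0,0,0,4,255,0,0,0,0,0,4,255]' 20
```

```text
time: 10.45
position: [0.4946, -0.1894, 0.2394]
tool_rot: [0.271, 0.963, -0.001, 0.001]
ft_force: [-1.6, -2.0, 5.4]
grip_width: 0.016
grip_force: 20.1
time: 10.87
position: [0.494, -0.1883, 0.238]
tool_rot: [0.305, 0.952, 0.0, -0.001]
ft_force: [-0.7, -2.1, -3.1]
grip_width: 0.0158
grip_force: 20.0
time: 11.28
position: [0.4941, -0.1882, 0.2382]
tool_rot: [0.338, 0.941, 0.0, -0.001]
ft_force: [-0.1, -2.1, -4.5]
grip_width: 0.016
grip_force: 20.0
```

```bash
python3 -m crank '[0,0,1,0,0,0,255,0,0,2,0,0,0,255,0,0,3,0,0,0,255,0,0,4,0,0,0,255,0,0,4,0,0,0,255]' 20
```

```text
time: 11.7
position: [0.494, -0.1882, 0.2344]
tool_rot: [0.338, 0.941, 0.0, -0.0]
ft_force: [-1.8, -1.5, -4.3]
grip_width: 0.0157
grip_force: 20.0
```

```bash
python3 -m crank '[0,0,1,0,0,0,255,0,0,2,0,0,0,255,0,0,3,0,0,0,255,0,0,4,0,0,0,255,0,0,5,0,0,0,255]' 20; python3 -m crank '[0,0,1,0,0,0,255,0,0,2,0,0,0,255,0,0,3,0,0,0,255,0,0,4,0,0,0,255,0,0,4,0,0,0,255]' 20;python3 -m crank '[0,0,0.5,0,0,0,255,0,0,1,0,0,0,255,0,0,1.5,0,0,0,255,0,0,2,0,0,0,255,0,0,2,0,0,0,255]' 20
```

```text
time: 12.12
position: [0.4943, -0.1885, 0.2297]
tool_rot: [0.338, 0.941, -0.0, 0.0]
ft_force: [-0.9, -2.1, -1.1]
grip_width: 0.0158
grip_force: 20.0
time: 12.53
position: [0.4943, -0.1885, 0.2255]
tool_rot: [0.338, 0.941, 0.0, -0.0]
ft_force: [-0.8, -1.2, -4.4]
grip_width: 0.0156
grip_force: 20.0
time: 12.95
position: [0.4943, -0.1885, 0.2236]
tool_rot: [0.338, 0.941, -0.0, 0.0]
ft_force: [-0.9, -1.4, -3.6]
grip_width: 0.0158
grip_force: 20.0
```

```bash
python3 -m crank '[0,0,0.5,0,0,0,255,0,0,1,0,0,0,255,0,0,1.5,0,0,0,255,0,0,2,0,0,0,255,0,0,2,0,0,0,255]' 20; python3 -m crank '[0,0,0.5,0,0,0,255,0,0,0.7,0,0,0,255,0,0,0.7,0,0,0,255,0,0,0.7,0,0,0,255,0,0,0.7,0,0,0,255]' 20
```

```text
time: 13.37
position: [0.4945, -0.1887, 0.2223]
tool_rot: [0.338, 0.941, -0.0, 0.0]
ft_force: [-2.2, -1.0, 2.4]
grip_width: 0.0155
grip_force: 20.0
time: 13.78
position: [0.4946, -0.1888, 0.2222]
tool_rot: [0.338, 0.941, -0.0, 0.001]
ft_force: [-1.7, -1.0, 7.2]
grip_width: 0.0157
grip_force: 20.0
```

The handle is home: 18 mm below where it rode on the corners. Now screwing down.

```bash
python3 -m crank '[0,0,0,0,0,0,255,0,0,0,0,0,2,255,0,0,0.1,0,0,6,255,0,0,0.3,0,0,12,255,0,0,0.5,0,0,18,255]' 45; python3 -m crank '[0,0,0.2,0,0,6,255,0,0,0.4,0,0,12,255,0,0,0.6,0,0,18,255,0,0,0.8,0,0,24,255,0,0,1,0,0,30,255]' 45; python3 -c "
from h import *
go([.4934,-.1873,.222]); print(robot.get_obs()['moment'])"
```

```text
time: 14.2
position: [0.4941, -0.1892, 0.2219]
tool_rot: [0.483, 0.876, -0.001, 0.0]
ft_force: [-5.2, -2.6, 8.3]
grip_width: 0.0154
grip_force: 45.0
time: 14.62
position: [0.4939, -0.1895, 0.2213]
tool_rot: [0.692, 0.722, -0.001, 0.001]
ft_force: [-6.6, -3.3, 13.2]
grip_width: 0.0153
grip_force: 45.5
pos [ 0.4939 -0.1895  0.2213] t 14.6167 shift [ 2.2 -0.4 -0.7]
toolyaw 2.38 tilt [-0.001 -0.003 -1.   ] q6 -0.615750837832818
[-0.35332387  1.16415507  0.71433076]
```

```bash
python3 -m crank '[0,0,0,0,0,6,255,0,0,0,0,0,12,255,0,0,0.1,0,0,18,255,0,0,0.3,0,0,24,255,0,0,0.4,0,0,30,255]' 45; python3 -c "
from h import *
go([.4934,-.1873,.222]); print(robot.get_obs()['moment'])"
```

```text
time: 15.03
position: [0.4939, -0.1892, 0.2212]
tool_rot: [0.855, 0.519, -0.001, 0.001]
ft_force: [-5.3, -1.3, 14.0]
grip_width: 0.0173
grip_force: 51.5
pos [ 0.4939 -0.1892  0.2212] t 15.0333 shift [ 1.5 -1.4 -0.8]
toolyaw -27.42 tilt [-0.001 -0.003 -1.   ] q6 -0.09484704788850402
[-0.18189397  1.12504844  1.5031644 ]
```

```bash
python3 -m crank '[0,0,0,0,0,2,255,0,0,0,0,0,4,255,0,0,0,0,0,6,255,0,0,0,0,0,6,255,0,0,0,0,0,6,255]' 55; python3 -c "
from h import *
go([.4934,-.1873,.222]); print(robot.get_obs()['moment'])"
```

```text
time: 15.45
position: [0.494, -0.1892, 0.2212]
tool_rot: [0.879, 0.477, -0.001, 0.002]
ft_force: [-5.4, -1.9, 11.3]
grip_width: 0.0167
grip_force: 61.7
pos [ 0.494  -0.1892  0.2212] t 15.45 shift [ 1.3 -1.6 -0.8]
toolyaw -33.06 tilt [-0.001 -0.004 -1.   ] q6 0.004057204267868618
[-0.12770624  1.09161586  1.60010797]
```

The moment has risen to 1.6 N·m with no further descent, so the press has pulled up. I'll ease off and release.

```bash
python3 -m crank '[0,0,-0.5,0,0,0,255,0,0,-0.8,0,0,0,230,0,0,-0.8,0,0,0,160,0,0,-0.8,0,0,0,100,0,0,-0.8,0,0,0,60]' 20;python3 -m crank '[0,0,0,0,0,0,0,0,0,0,0,0,0,0,0,0,-3,0,0,0,0,0,0,-10,0,0,0,0,0,0,-25,0,0,0,0]' 20; python3 -m crank '[0,0,-40,0,0,0,0,0,0,-80,0,0,0,0,0,0,-110,0,0,0,0,0,0,-110,0,0,0,0,0,0,-110,0,0,0,0]'
python3 - <<'E'
from h import *
go([.4934,-.1873,.222])
c=robot.camera("top"); s=robot.camera("scene")
a=c["pixels"][175:265,310:410,::-1];b=s["pixels"][175:265,265:365,::-1]
cv2.imwrite("pics/g5.png",cv2.resize(np.hstack([a,b]),None,fx=4,fy=4,interpolation=3))
E
```

```text
time: 15.87
position: [0.494, -0.1891, 0.2206]
tool_rot: [0.881, 0.474, -0.001, 0.001]
ft_force: [-2.6, -2.9, 0.6]
grip_width: 0.0365
grip_force: 2.0
time: 16.28
position: [0.4936, -0.1876, 0.244]
tool_rot: [0.881, 0.473, -0.001, -0.002]
ft_force: [0.4, -0.3, -0.9]
grip_width: 0.0689
grip_force: 0.0
time: 16.7
position: [0.4954, -0.1887, 0.3576]
tool_rot: [0.881, 0.473, 0.002, 0.003]
ft_force: [0.1, -0.1, -0.4]
grip_width: 0.0868
grip_force: 0.0
pos [ 0.4954 -0.1887  0.3576] t 16.7 shift [ -0.   -3.3 135.6]
toolyaw -33.51 tilt [ 0.006 -0.003 -1.   ] q6 0.009475319293876574
```

View pics/g5.png

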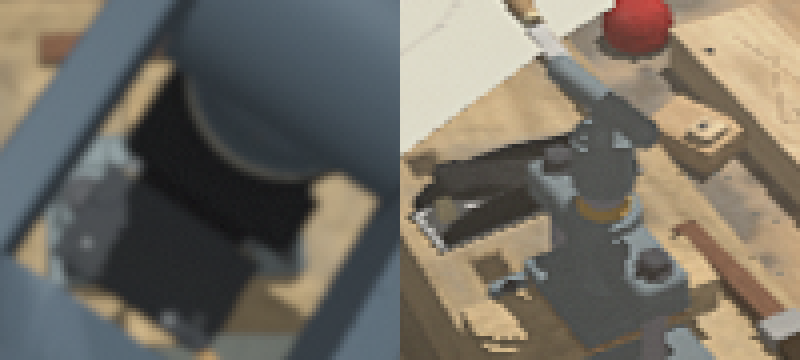

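The handle stands upright on the collar, with its bar running from crop (560,65) to (645,130). I'll check the bar's angle against how far it was turned.

Run:
```python
from h import *
s=robot.camera("scene")
f=lambda x,y:(265+(x-400+.5)/4-.5,175+(y+.5)/4-.5)
a=atz(s,*f(558,62),.212);b=atz(s,*f(645,132),.212)
d=a-b;print((a+b)/2,np.linalg.norm(d),np.degrees(np.arctan2(d[1],d[0])))
h1=atz(s,*f(605,200),.149);print("hub",h1)
```

```text
[ 0.49427627 -0.18369616  0.212     ] 0.09359266267200247 99.5457018454541
hub [ 0.48532728 -0.20659992  0.149     ]
```

The bar now lies at about -80°, but the tool let go of it near -120°. It either sprang back or slipped, so I'll regrip it and feel the screw again.

```bash
python3 -m crank '[0,0,0,0,0,-7,0,0,0,0,0,0,-14,0,0,0,0,0,0,-21,0,0,0,0,0,0,-28,0,0,0,0,0,0,-35,0]' 25; python3 -m crank '[0,0,0,0,0,-7,0,0,0,0,0,0,-8,0,0,0,20,0,0,-8,0,0,0,55,0,0,-8,0,0,0,60,0,0,-8,0]'
python3 - <<'E'
from h import *
s=robot.camera("scene")
go([.494,-.1885,.2215],9.5); print(robot.get_obs()['moment'])
b=s["pixels"][165:255,265:365,::-1]
cv2.imwrite("pics/g6.png",cv2.resize(b,None,fx=5,fy=5,interpolation=3))
E
```

```text
time: 17.27
position: [0.4936, -0.1879, 0.3529]
tool_rot: [0.696, 0.718, -0.0, -0.002]
ft_force: [-0.5, 0.7, -0.3]
grip_width: 0.0869
grip_force: 0.0
time: 17.68
position: [0.4911, -0.1864, 0.2894]
tool_rot: [0.647, 0.762, -0.001, -0.006]
ft_force: [-0.6, 0.8, -0.3]
grip_width: 0.0872
grip_force: 0.0
pos [ 0.4915 -0.1867  0.2905] t 17.7333 shift [-2.7  2.7 68.9]
toolyaw 9.37 tilt [-0.009  0.006 -1.   ] q6 -0.7392427773929244
az turn -0.13401867922853228 or 179.86598132077148
[-0.107116    0.02105552  0.02903033]
```

View pics/g6.png

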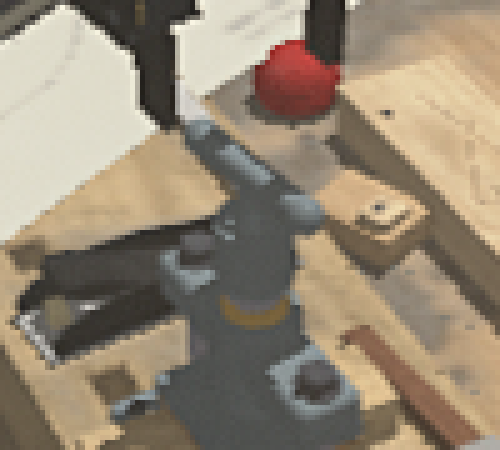

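The open fingers sit on both sides of the bar, which runs (190,125) to (315,215), and are lined up across it. Next I descend and grip.

```bash
python3 -m crank '[-2,2,30,0,0,0,0,-2,2,55,0,0,0,60,-2,2,68,0,0,0,120,-2,2,68,0,0,0,180,-2,2,68,0,0,0,255]' 25; python3 -m crank '[0,0,0,0,0,0,255,0,0,0,0,0,0,255,0,0,0,0,0,0,255,0,0,0,0,0,0,255,0,0,0,0,0,0,255]' 25;python3 -m crank '[0,0,0,0,0,0,255,0,0,0,0,0,0,255,0,0,0,0,0,0,255,0,0,0,0,0,0,255,0,0,0,0,0,0,255]' 25
python3 - <<'E'
from h import *
go([.494,-.1885,.2215],9.5); print(robot.get_obs()['moment'])
E
```

```text
time: 18.15
position: [0.4968, -0.1902, 0.2272]
tool_rot: [0.647, 0.763, -0.0, -0.0]
ft_force: [-0.1, -0.5, 1.2]
grip_width: 0.068
grip_force: 0.0
time: 18.57
position: [0.4968, -0.1902, 0.2276]
tool_rot: [0.646, 0.763, 0.0, 0.001]
ft_force: [0.9, -0.1, -0.1]
grip_width: 0.0351
grip_force: 0.0
time: 18.98
position: [0.4943, -0.1904, 0.2271]
tool_rot: [0.646, 0.764, -0.002, -0.002]
ft_force: [-6.5, -2.1, 4.8]
grip_width: 0.016
grip_force: 25.0
pos [ 0.4943 -0.1904  0.2271] t 18.9833 shift [1.9 0.  5.6]
toolyaw 9.58 tilt [-0.005 -0.001 -1.   ] q6 -0.7418654632452116
az turn 0.08237572152347639 or -179.91762427847652
[-0.37287521  1.16164757  0.15322066]
```

```bash
python3 -m crank '[0,-1,0,0,0,0,255,0,-2,0,0,0,0,255,0,-2,0,0,0,0,255,0,-2,0,0,0,5,255,0,-2,0,0,0,10,255]' 50; python3 -c "
from h import *
o=robot.get_obs();go([.494,-.1885,.2215],9.5); print(o['moment'],o['ft_force'],o['grip_width'])"
python3 -m crank '[0,0,0,0,0,4,255,0,0,0,0,0,8,255,0,0,0,0,0,12,255,0,0,0,0,0,12,255,0,0,0,0,0,12,255]' 50; python3 -c "
from h import *
o=robot.get_obs();go([.494,-.1885,.2215],9.5); print(o['moment'],o['ft_force'],o['grip_width'])"
```

```text
time: 19.4
position: [0.4939, -0.1906, 0.227]
tool_rot: [0.711, 0.703, -0.001, -0.0]
ft_force: [-4.0, -1.4, 4.0]
grip_width: 0.0151
grip_force: 50.5
pos [ 0.4939 -0.1906  0.227 ] t 19.4 shift [2.1 0.1 5.5]
toolyaw -0.6 tilt [-0.002 -0.001 -1.   ] q6 -0.5670227544105868
az turn -10.095947819658932 or 169.90405218034107
[-0.27318931  0.82087342  0.70734194] [-3.96185972 -1.40289987  4.04655631] 0.015050998727648228
time: 19.82
position: [0.4937, -0.1907, 0.227]
tool_rot: [0.778, 0.628, -0.001, -0.0]
ft_force: [-5.0, -1.2, 4.9]
grip_width: 0.0156
grip_force: 51.3
pos [ 0.4937 -0.1907  0.227 ] t 19.8167 shift [ 2.2 -0.2  5.5]
toolyaw -12.22 tilt [-0.003 -0.001 -1.   ] q6 -0.3638209214931693
az turn -21.71748720954966 or 158.28251279045034
[-0.36659439  1.02186364  0.9802305 ] [-5.03818511 -1.21888828  4.93367714] 0.015563138102723513
```

Torque climbs straight past 0.7 N·m with no descent, so the platen is bearing hard and the pads are slipping on the bar. I'll release and look once more.

```bash
python3 -m crank '[0,0,0,0,0,0,220,0,0,0,0,0,0,160,0,0,0,0,0,0,80,0,0,0,0,0,0,0,0,0,0,0,0,0,0]' 20;python3 -m crank '[0,0,0,0,0,0,0,0,0,0,0,0,0,0,0,0,-3,0,0,0,0,0,0,-10,0,0,0,0,0,0,-25,0,0,0,0]' 20; python3 -m crank '[0,0,-40,0,0,0,0,0,0,-80,0,0,0,0,0,0,-110,0,0,0,0,0,0,-110,0,0,0,0,0,0,-110,0,0,0,0]'
python3 - <<'E'
from h import *
s=robot.camera("scene")
go([.4934,-.1873,.222])
b=s["pixels"][165:265,265:365,::-1]
cv2.imwrite("pics/g7.png",cv2.resize(b,None,fx=5,fy=5,interpolation=3))
E
```

```text
time: 20.23
position: [0.4955, -0.1903, 0.2268]
tool_rot: [0.78, 0.625, 0.001, 0.0]
ft_force: [-0.8, 0.1, 0.5]
grip_width: 0.0368
grip_force: 0.0
time: 20.65
position: [0.4938, -0.1898, 0.2511]
tool_rot: [0.78, 0.626, -0.0, -0.002]
ft_force: [0.2, 0.8, 0.3]
grip_width: 0.0698
grip_force: 0.0
time: 21.07
position: [0.4956, -0.1909, 0.3648]
tool_rot: [0.78, 0.626, 0.001, 0.003]
ft_force: [-0.3, -0.4, -1.6]
grip_width: 0.0865
grip_force: 0.0
pos [ 0.4946 -0.1903  0.3627] t 21.1167 shift [  2.7  -2.  140.7]
toolyaw -12.52 tilt [ 0.001 -0.001 -1.   ] q6 -0.3599796997024191
```

View pics/g7.png

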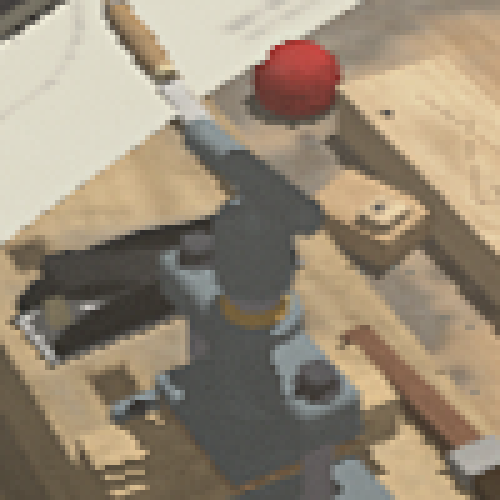

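The bar has not moved, still (190,125) to (315,215), so the screw is at its stop. The handle is seated upright on the collar and the gripper is clear, so I'm handing in.

```bash
python3 -c "
from rig import robot
print(robot.hand_in())"
```

```text
the job is handed in; nothing more can be done
None
```

I handed the job in at about 21 s: the handle is fully home and upright on the spindle and the gripper is clear. The press is screwed down until it pulled up hard (wrist moment about 1.6 N·m), but I had no direct platen-force reading and no result came back.

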